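Draw the lathe's tool rest up to centre height and hold it

ROBOT

A 6-joint arm with a two-finger parallel gripper is mounted at the origin on the work surface. World frame = base frame: x ahead of the robot, y to its left, z up, the work surface at z = 0. Lengths are in mm, angles in rad, forces in N, time in s.
With the tool pointing down it reaches from about 375 to 975 mm from the base axis. Payload 3.8 kg.
Tool frame: the origin (TCP) lies on the centre line of the jaws, within the pads' length; the fingertips stand finger_overhang ahead of it and the grasp point (between the pads) lies 5 mm behind it (finger_overhang is the distance from the TCP to the fingertips, in mm); z points along the fingers, y is the line along which they close (so a half turn about z gives the same grasp; the last joint's range is limited). The gripper opens to 88 mm and grips with 3 to 60 N. Pads are 18 mm wide; open, the fingers measure 123 mm over their backs; the gripper's body (75 mm by 187 mm) begins 45 mm behind the grasp point.
Start: joints at [-1.304, 0.264, 1.604, -0, 1.274, -0.037], TCP at [201.92, -644.086, 252.706] pointing down, gripper open.
Joint ranges: [-2.63, 2.63], [-0.94, 2.18], [0.31, 2.57], [-1.31, 4.45], [0, 2.66], [-2.55, 2.55]. Speed limits (rad/s): [2.57, 2.57, 3.14, 3.14, 3.14, 3.14].

INTERFACE

Orientations are given as a unit quaternion [w, x, y, z].
In Python, from plant import move_to, movel, goto_joints, release, close_gripper, sleep, ik, read_state, capture, get_calibration, MotionError, sign_off, finger_overhang gives the robot as it stands. Calls block until the motion is done:
- move_to(position, orientation): joint-space move of the TCP to a pose.
- movel(position, ori=None, speed=150, f_stop=None): straight line of the TCP; ori=None keeps the orientation; speed is the mean speed in mm/s. With f_stop (N) it stops when the force on the tool has changed by that much, and returns True; else False.
- goto_joints(angles): joint-space move.
- release() and close_gripper(): open the fingers fully, or close them until they stop; the grip force is fixed at half the most.
- sleep(seconds).
- ik(position, orientation): joint angles nearest the present ones, or None.
- read_state(): the state.
- capture(name): name is "scene" or "top"; returns the picture (480x640x3 uint8, red, green, blue); there is no depth.
- get_calibration(name): a dict with "intrinsics" (3x3 intrinsics, pixels), "k1" (the pictures are not rectified: a ray, as slopes to the right and down, at radius r is drawn at 1 + k1 r^2 times it, then the intrinsics apply), "origin" and "attitude" of the camera in the world. Camera axes: x right, y up, looking along -z (the intrinsics and any distortion apply to the point x, -y, -z); pixel columns grow to the right and rows downward; lengths in mm; the calibration is good to about 2 mm. A picture is of the moment at which its call begins. get_calibration takes no time and is no camera call.
A pose or a line that the arm cannot do raises MotionError and nothing moves.
- sign_off(): hands the job in; it is judged then, once.
The state is a dict: "t": time; "q": joint angles; "joint_velocities": joint speeds; "joint_torque": joint torques, N m; "ee_pos": TCP position; "orientation": TCP orientation; "wrist_force": force on the tool from outside, world axes, zero at the start; "ft_torque": the same for the moment, N m; "finger_gap": opening from 0.0 (shut) to 1.0 (fully open); "grasp_force": force on a finger pad.
Only numpy, scipy, OpenCV 4.12 (cv2) and the standard library are available. Lean on these libraries where they do the work, as an engineer would, in place of code of your own. Each camera call takes 0.05 s, during which the arm holds its last target. There are 200 camera calls.

TASK

On the small wood lathe, draw the tool rest up in its holder until its top edge is level with the points of the two lathe centres, with the rest turned parallel to the bed, and finish holding it there in the gripper so that I can tighten its clamp lever. Its round post fits the bore closely: slide it straight so that it does not bind or get forced sideways, and do not pull it out of the holder. Leave the other things on the bench where they are.

Things in the scene. Friction and masses are not known exactly. Their poses are not given: they have to be found in the camera images.
- lathe: Grey bench-top wood lathe, about 880 long, fixed. Origin at bench level under the middle of the bed, below the line of the centres; y runs along the bed to the headstock (box at x -85 to 85, y 220 to 430, 360 high, motor behind it); -x is the operator's side. Two steel ways, 126 over both, tops 125 above the bench. The line of the centres is parallel to y, 250 above the bench.
- drive_point (a point): The point of the spur drive centre in the headstock, 250 above the bench; it points to the lathe's -y.
- tail_point (a point): Point of the centre in the tailstock, 250 above the bench, pointing to the lathe's +y. The tailstock is locked on the bed: its middle is 95 from this point in -y, its handwheel's grip ends 230 away; it reaches up to 305 above the bench.
- banjo: Tool-rest holder (banjo), dark cast iron, fixed on the bed on the operator's side. Origin at bench level under its bore; z is the bore's axis, upright; its arm runs along +x over the bed, 56 wide, top 149 above the bench. Bore 17 in diameter, open at both ends, in a round boss 48 across, 100 to 165 above the bench. A loosened clamp lever sits low on its -x side, 62 out, top 147 above the bench.
- bore_mouth (a point): Centre of the bore's upper mouth, 165 above the bench.
- rest: Tool rest, a loose steel T, 0.4 to 0.8 kg, blade up to 0.8 rad out of parallel with the bed at the start. Origin on the post's axis under the shoulder, which then sits on the boss; z up, y along the blade. Below: post 16 in diameter, 105 long, turning freely in the bore with 1 mm of play. Above: shoulder 32 across, 12 high, then the upright blade 150 long (y), 10 thick (x), centred over the post.
- rest_edge (a point): Middle of the blade's top edge, 48 above the origin of rest (213 above the bench at the start). The blade, from 12 to 48 above that origin, can be gripped across its 10 mm thickness from above, in the middle. Nothing but the gripper keeps the rest up: it drops back when let go.
- post_foot (a point): Centre of the lower end of the post, 105 below the origin of rest.
- sander: Bystander: cork sanding block 110 x 45 x 30 lying across the bed before the headstock. Origin: centre of its underside.
- log_tall: Bystander: branch log with bark, 60 across, 150 high, standing on the bench. Origin: centre of its underside.
- log_short: Bystander: branch log with bark, 72 across, 95 high, standing on the bench. Origin: centre of its underside.
- drill: Bystander: yellow and black cordless drill standing on its battery, 195 high. Origin: centre of its underside.
- screwdriver: Bystander: screwdriver lying on the bench before the lathe. Origin: its middle, underside.
- brush: Bystander: brush lying on the bench before the lathe. Origin: its middle, underside.
Things that resemble listed ones, but are neither listed nor needed, are in the scene too. Of the things like the rest, leave any that is pink or red; of the rest the smaller one is meant.

How it is judged:
By the outcome, as a careful person would: the job done as asked, in the order asked, and still so for the second after the job is handed in, while the arm keeps its last pose, push and grip.
It also fails if it takes over 32 s, if anything falls off the work surface, if the arm or the gripper's body presses on something with over 40 N, if the wrist force passes 120 N, or if a joint passes its speed limit or range.

## Working session

There is one attempt and no reset: what is moved stays moved. The work goes in short steps, each a Python script; the robot and the scene stay as the last script left them, time stands still between calls to the robot, and variables do not carry over. Pictures are saved under pics/ and viewed, at most 10 in all, crops included, and the job is handed in when it is done.

```bash
mkdir -p pics; ls
python3 - <<'E'
from plant import *
import cv2
for n in("scene","top"):
    im=capture(n); cv2.imwrite(f"pics/{n}0.png",im[:,:,::-1]); print(n,get_calibration(n))
print(finger_overhang,read_state())
E
```

```text
pics
scene {'intrinsics': array([[616.27919861,   0.        , 318.9909271 ],
       [  0.        , 616.27919861, 248.97296515],
       [  0.        ,   0.        ,   1.        ]]), 'k1': -0.015537233830614795, 'origin': array([1021.47997974,  691.38787889, 1382.83377513]), 'attitude': array([0.29221106, 0.10599787, 0.32180671, 0.89432521])}
top {'intrinsics': array([[526.14594175,   0.        , 314.37166007],
       [  0.        , 526.14594175, 231.37485875],
       [  0.        ,   0.        ,   1.        ]]), 'k1': -0.05304657667185006, 'origin': array([ 319.88599663,  -93.09842864, 1473.34546541]), 'attitude': array([-0.69838418, -0.0364762 ,  0.02980971,  0.71417113])}
14.0 {'t': 0.1, 'q': array([-1.30391848e+00,  2.64664970e-01,  1.60522882e+00,  6.56707704e-06,
        1.27372920e+00, -3.69205493e-02]), 'joint_velocities': array([-7.67370766e-05, -3.51883737e-03, -1.69054648e-03,  1.63473636e-03,
        1.85310400e-03, -8.17500830e-04]), 'joint_torque': array([-6.90110437e-05, -5.03621864e+01, -3.58073652e+01,  7.30819185e-02,
        2.33565905e-02, -6.27332452e-05]), 'ee_pos': array([ 201.74724118, -643.4947108 ,  251.52580943]), 'orientation': array([-1.00882123e-03,  9.88485119e-01,  1.51314702e-01, -1.13347163e-04]), 'wrist_force': array([-0.34497121, -0.00165405, -0.23224194]), 'ft_torque': array([0.01407306, 0.05751755, 0.00828713]), 'grasp_force': 0.0, 'finger_gap': 0.9995719238429144}
```

View pics/scene0.png

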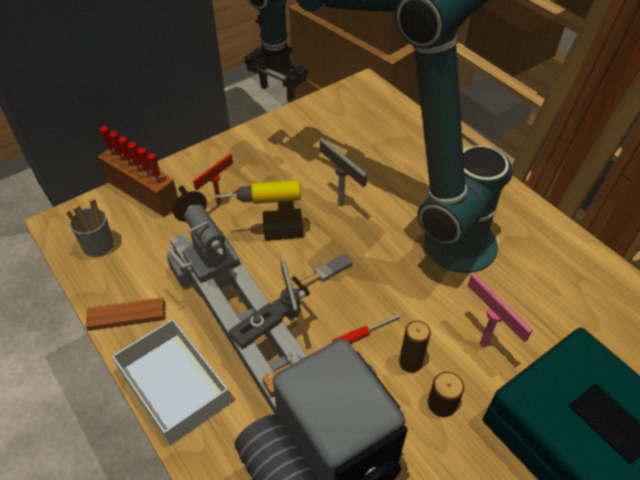

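View pics/top0.png

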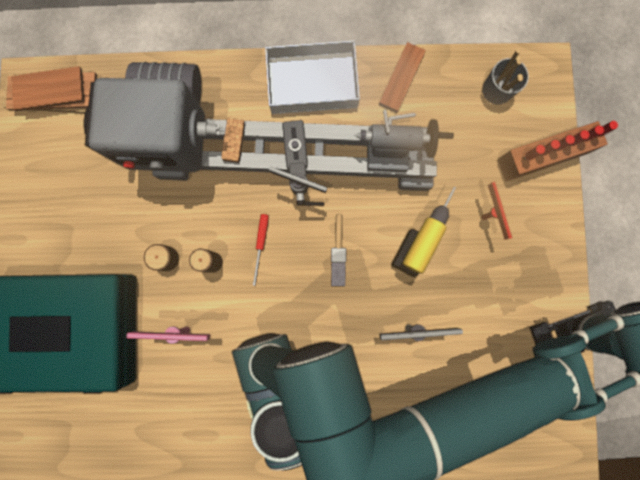

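Scene: grey T in the banjo at scene (290,283) / top (298,180). Other T-shapes: grey free-standing at scene (343,175) / top (420,333), red at scene (213,172) / top (500,210), pink at scene (500,307) / top (167,336). I choose the grey one seated in the banjo; next I check its size against the other grey one in a crop.

Run:
```python
import cv2,numpy as np
a=cv2.imread("pics/top0.png")[90:240,180:460]; b=cv2.imread("pics/scene0.png")[140:350,160:440]
a=cv2.resize(a,None,fx=2.8,fy=2.0*1,interpolation=2)
a=cv2.imread("pics/top0.png")[150:220,250:350]; b=cv2.imread("pics/scene0.png")[240:340,230:330]
a=cv2.resize(a,None,fx=4,fy=4,interpolation=cv2.INTER_CUBIC);b=cv2.resize(b,None,fx=4,fy=4,interpolation=cv2.INTER_CUBIC)
a=cv2.copyMakeBorder(a,0,120,0,0,cv2.BORDER_CONSTANT)
cv2.imwrite("pics/crop1.png",np.hstack([a,b]))
```

```text
(no output)
```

View pics/crop1.png

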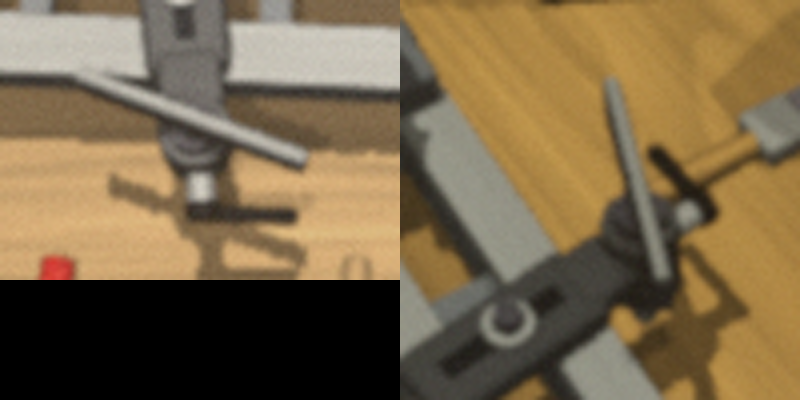

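The crop shows a short, light-topped grey blade over the boss, turned about 0.4 rad; ends at top (270.5,168) and (325.8,190), scene (283,260) and (295.5,308). It's the right rest. Now measuring it.

```bash
cat > h.py <<'E'
import numpy as np,cv2
from scipy.spatial.transform import Rotation as R
from plant import *
def ray(n,uv):
    c=get_calibration(n); K=c["intrinsics"]
    p=cv2.undistortPoints(np.array(uv,float).reshape(-1,1,2),K,np.array([c["k1"],0,0,0.]))[:,0]
    q=c["attitude"]; d=R.from_quat([q[1],q[2],q[3],q[0]]).apply(np.c_[p[:,0],-p[:,1],-np.ones(len(p))])
    return c["origin"],d
def onz(n,uv,z):
    o,d=ray(n,uv); return o+d*((z-o[2])/d[:,2])[:,None]
def tri(ua,ub):
    oa,da=ray("top",[ua]);ob,db=ray("scene",[ub]);da,db=da[0],db[0]
    s=np.linalg.lstsq(np.c_[da,-db],ob-oa,rcond=None)[0]
    return (oa+s[0]*da+ob+s[1]*db)/2,np.linalg.norm(oa+s[0]*da-ob-s[1]*db)
def line(P):
    vx,vy,x,y=cv2.fitLine(P[:,:2].astype(np.float32),cv2.DIST_HUBER,0,.01,.01).ravel()
    a=np.arctan2(vy,vx)%np.pi; return a,np.array([x,y])
E
python3 - <<'E'
from h import *
np.set_printoptions(precision=2,suppress=True)
im=cv2.imread("pics/top0.png"); hsv=cv2.cvtColor(im,cv2.COLOR_BGR2HSV); g=cv2.cvtColor(im,cv2.COLOR_BGR2GRAY).astype(float)
print("ends top",onz("top",[(270.5,168),(325.8,190)],213),"scene",onz("scene",[(282.7,260),(295.5,308)],213))
print(tri((270.5,168),(282.7,260)),tri((325.8,190),(295.5,308)))
# blade centre line
pts=[]
for u in range(290,322):
    r=168+(u-270.5)*22/55.3; v=np.arange(int(r)-6,int(r)+7); c=g[v,u]; w=np.clip(c-(c.max()+c.min())/2,0,None)
    k=abs(v-v[c[3:10].argmax()+3])<=3; pts.append((u,(v*w*k).sum()/(w*k).sum()))
P=onz("top",pts,213); print("blade ang,pt",line(P)); print(np.array(pts)[::4].T)
# way outer edges: (front: bright->dark downwards ; back: upwards)
gy=np.abs(cv2.Sobel(cv2.GaussianBlur(g,(3,3),0),cv2.CV_64F,0,1))
def edge(cols,r0,r1,h=5):
    o=[]
    for u in cols:
        r=r0+(r1-r0)*(u-205)/(365-205); a=int(r)-h; c=gy[a:a+2*h+1,u]; k=c.argmax()
        if 0<k<2*h: o.append((u,a+k+.5*(c[k-1]-c[k+1])/(c[k-1]-2*c[k]+c[k+1])))
    return o
F=edge(list(range(208,270))+list(range(330,366)),168,174); B=edge(list(range(245,282))+list(range(306,358)),121,125)
print(np.array(F)[::12].T,np.array(B)[::12].T)
print("front",line(onz("top",F,125)),"back",line(onz("top",B,125)))
c=np.hstack([cv2.resize(im[100:220,200:400],None,fx=4,fy=4,interpolation=2)])
for L,col in((pts,(0,0,255)),(F,(0,255,0)),(B,(255,0,0))):
    for u,v in L: cv2.circle(c,(int((u-200+.5)*4),int((v-100+.5)*4)),1,col,-1)
cv2.imwrite("pics/fit.png",c)
E
```

```text
ends top [[ 596.19   21.07  213.  ]
 [ 538.65 -112.4   213.  ]] scene [[ 539.69 -112.51  213.  ]
 [ 594.69   20.92  213.  ]]
(array([581.92,  -3.74, 350.79]), np.float64(40.03657463821468)) (array([549.33, -97.16,  41.56]), np.float64(51.793973877951345))
blade ang,pt (np.float32(1.1814059), array([561.45, -63.61], dtype=float32))
[[290.   294.   298.   302.   306.   310.   314.   318.  ]
 [175.36 176.82 178.31 179.92 181.28 182.99 184.33 186.  ]]
[[208.   220.   232.   244.   256.   268.   340.   352.   364.  ]
 [165.84 166.21 166.91 167.14 167.82 168.49 171.38 171.87 172.51]] [[245.   257.   269.   317.   329.   341.   353.  ]
 [120.67 122.09 122.   123.87 124.14 124.52 125.04]]
front (np.float32(1.503379), array([607.05, -80.7 ], dtype=float32)) back (np.float32(1.5086536), array([732.01, -76.41], dtype=float32))
```

View pics/fit.png

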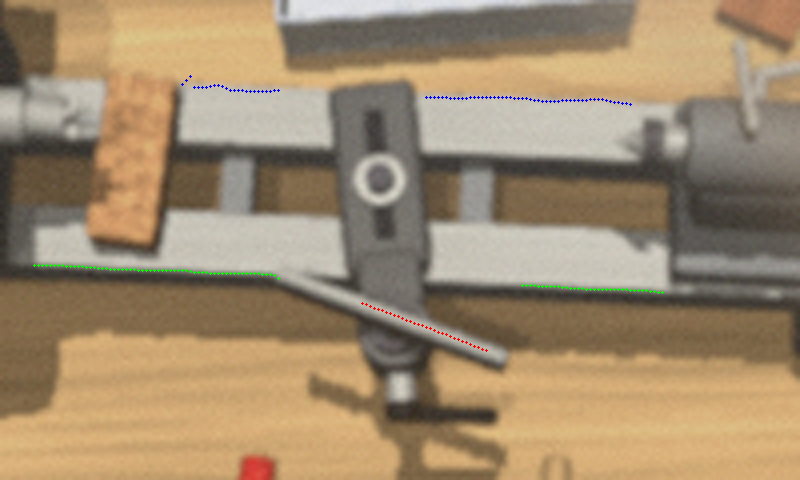

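The dots follow the blade's top face and both way edges (ways measure 125 apart against the nominal 126). Blade centre ≈(568,-45.7), blade angle 1.18, bed angle 1.505. Now I approach and grip, tips about 6 mm above the shoulder.

```bash
cat >> h.py <<'E'
def Q(a): return [0,np.cos(a/2),np.sin(a/2),0]
C=np.array([568.,-45.7]); A0=1.18; A1=1.505
def st(s=""):
    r=read_state(); print(s,round(r["t"],2),r["ee_pos"].round(2),"F",r["wrist_force"].round(1),"T",r["ft_torque"].round(2),"gap",round(r["finger_gap"]*88,1),round(r["grasp_force"],1)); return r
E
python3 - <<'E'
from h import *
for a in(A0,A0+np.pi,A0-np.pi,A1,A1-np.pi):
    print(round(a,2),ik([*C,340],Q(a)))
a=min((A0,A0-np.pi),key=lambda a:9 if ik([*C,340],Q(a)) is None else abs(ik([*C,340],Q(a))[5]))
p=read_state()["ee_pos"]
movel([p[0],p[1],350],speed=200)
move_to([*C,340],Q(a)); st("above %.2f"%a)
print(movel([*C,199],speed=80,f_stop=8)); sleep(.3); st("down")
E
```

```text
1.18 [-1.23995544e-01  2.25199999e-02  1.71868027e+00 -4.44089210e-16
  1.40039239e+00  2.66800783e-01]
4.32 None
-1.96 None
1.5 [-1.23995544e-01  2.25199999e-02  1.71868027e+00 -4.44089210e-16
  1.40039239e+00 -5.81992175e-02]
-1.64 None
above 1.18 3.22 [568.03 -46.54 339.96] F [-0.3  0.4 -1. ] T [-0.03 -0.07 -0.  ] gap 88.2 0.0
False
down 5.42 [568.08 -45.68 199.18] F [0.8 0.2 0. ] T [-0.06 -0.06  0.02] gap 87.7 0.0
```

Run:
```python
from h import *
import cv2
for n in("top","scene"): cv2.imwrite(f"pics/pre_{n}.png",capture(n)[:,:,::-1])
close_gripper(); sleep(.3); st("closed")
for n in("top","scene"): cv2.imwrite(f"pics/cl_{n}.png",capture(n)[:,:,::-1])
a=cv2.imread("pics/cl_top.png")[120:240,230:380];b=cv2.imread("pics/cl_scene.png")[190:340,220:370]
cv2.imwrite("pics/cl.png",np.hstack([cv2.resize(a,(400,320),interpolation=2),cv2.resize(b[15:135],(400,320),interpolation=2)]))
```

```text
closed 6.98 [568.18 -45.82 199.04] F [ 1.8 -1.5 -0.7] T [-0.22 -0.27 -0.04] gap 9.7 30.0
```

View pics/cl.png

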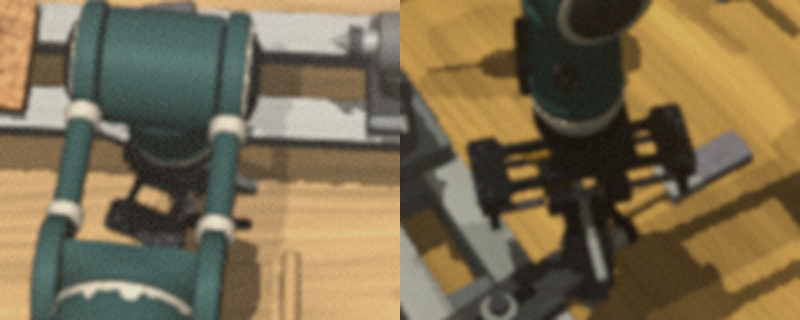

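The top view is hidden by the wrist, but the scene crop shows the fingers holding the blade in its middle. Gap 9.7 mm, side force only about 2 N. Next: lift a little, turn in steps while watching the side force, then check.

Run:
```python
from h import *
print(movel([*C,204],speed=20,f_stop=25)); sleep(.2); st("up5")
for a in np.linspace(A0,A1,5)[1:]:
    movel([*C,204],Q(a),speed=20); sleep(.15); r=st("a%.2f"%a)
    if np.hypot(*r["wrist_force"][:2])>12: break
print(R.from_quat(np.roll(r["orientation"],-1)).as_matrix().round(4))
```

```text
False
up5 7.68 [567.8  -45.63 203.59] F [ 3.7 -1.  -8.3] T [-0.22 -0.71 -0.04] gap 9.7 30.0
a1.26 8.08 [567.94 -45.69 203.95] F [ 3.7 -0.4 -7.9] T [-0.22 -0.77  0.02] gap 10.0 30.0
a1.34 8.48 [568.13 -45.71 204.2 ] F [ 4.2 -0.6 -7.3] T [-0.16 -0.8  -0.03] gap 9.7 30.0
a1.42 8.88 [568.2  -45.72 204.23] F [ 3.8 -0.1 -6.1] T [-0.16 -0.85  0.01] gap 10.1 30.0
a1.50 9.28 [568.34 -45.8  204.29] F [ 4.4 -0.3 -4.5] T [-0.23 -1.04 -0.  ] gap 9.7 30.0
[[ 6.750e-02  9.977e-01  8.000e-04]
 [ 9.977e-01 -6.750e-02 -2.000e-04]
 [-1.000e-04  8.000e-04 -1.000e+00]]
```

Small +x side force of about 4 N: shift the grip +x until it vanishes, then draw the rest up.

Run:
```python
from h import *
q=Q(A1)
x=C[0]; 
for i in range(4):
    if abs(read_state()["wrist_force"][0])<2: break
    x+=.4*np.sign(read_state()["wrist_force"][0]); movel([x,C[1],204],q,speed=10); sleep(.2); st("x%.1f"%x)
y=C[1]
for z in(215,226,236):
    print(movel([x,y,z],q,speed=30,f_stop=20)); sleep(.25); r=st("z%d"%z)
    f=r["wrist_force"]
    if np.hypot(f[0],f[1])>12: break
    x+=.4*np.sign(f[0])*(abs(f[0])>2.5); y+=.4*np.sign(f[1])*(abs(f[1])>2.5)
movel([x,y,236],q,speed=10); sleep(.4); r=st("end"); print(x,y,R.from_quat(np.roll(r["orientation"],-1)).as_matrix().round(4)[:,1])
cv2.imwrite("pics/end_scene.png",capture("scene")[:,:,::-1]); cv2.imwrite("pics/end_top.png",capture("top")[:,:,::-1])
b=cv2.imread("pics/end_scene.png")[190:340,200:370]
cv2.imwrite("pics/end_crop.png",cv2.resize(b,None,fx=4,fy=4,interpolation=2))
```

```text
x568.4 9.73 [568.43 -45.74 204.16] F [ 3.4 -1.8 -4.6] T [-0.29 -0.82 -0.04] gap 9.6 30.0
x568.8 10.18 [568.51 -45.76 203.81] F [ 2.1 -1.8 -4.8] T [-0.39 -0.57  0.03] gap 9.8 30.0
x569.2 10.63 [568.73 -45.66 203.63] F [ 0.9 -1.1 -5.5] T [-0.37 -0.3   0.02] gap 9.7 30.0
False
z215 11.4 [569.03 -45.59 214.87] F [ 0.7  0.4 -6.8] T [-0.17 -0.13 -0.02] gap 9.5 30.0
False
z226 12.17 [569.1  -45.65 225.83] F [ 0.4 -1.1 -5.9] T [ 0.   -0.1  -0.03] gap 9.5 30.0
False
z236 12.9 [569.11 -45.66 235.82] F [ 0.2  0.2 -5.8] T [-0.02 -0.02  0.02] gap 9.2 30.0
end 13.55 [569.2  -45.7  235.98] F [ 0.7 -0.3 -5.7] T [-0.11 -0.08  0.01] gap 9.4 30.0
569.1999999999999 -45.7 [ 0.9978 -0.0657 -0.    ]
```

View pics/end_crop.png

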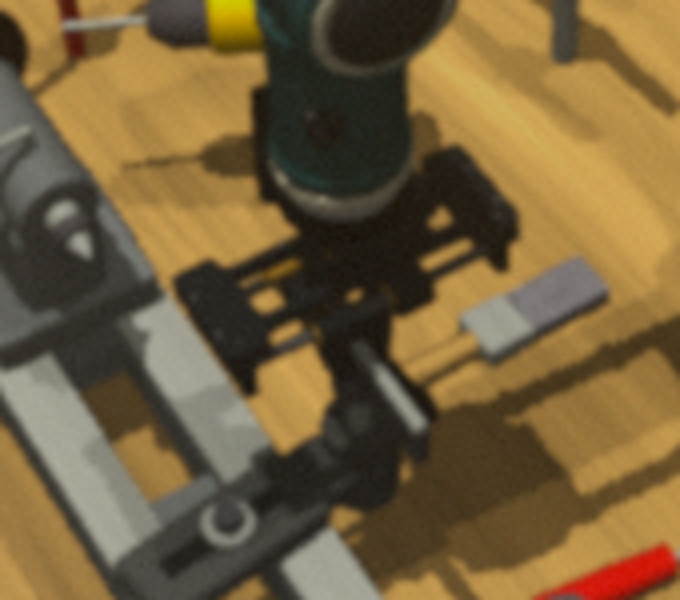

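The scene shows the blade raised and turned along the bed, still held, with its visible end at scene ≈(304.5,296.5); the post is still in the boss. A quick numeric check of height and bed angle follows.

Run:
```python
from h import *
np.set_printoptions(precision=1,suppress=True)
print("blade end expect",569.2+75*np.cos(A1),-45.7+75*np.sin(A1))
for z in(240,245,250,255): print(z,onz("scene",[(304.5,296.5)],z)[0])
print("tail tri",tri((356.7,134.5),(221.2,253.7)))
T=onz("top",[(220.7,132),(356.7,134.9)],250); d=T[0]-T[1]; print("centres",T,np.arctan2(d[1],d[0]))
g=cv2.GaussianBlur(cv2.cvtColor(cv2.imread("pics/scene0.png"),cv2.COLOR_BGR2GRAY),(3,3),0)
def seg(n,img,z):
    for l in cv2.createLineSegmentDetector().detect(img)[0][:,0]:
        P=onz(n,l.reshape(2,2),z); L=np.linalg.norm(P[1]-P[0]); a=np.arctan2(*(P[1]-P[0])[1::-1])%np.pi
        if L>90 and abs(a-1.505)<.06 and 590<P[:,0].mean()<750: print(n,L.round(),P.mean(0)[:2],round(a,4))
seg("scene",g,125); seg("top",cv2.GaussianBlur(cv2.imread("pics/top0.png",0),(3,3),0),125)
st()
```

```text
blade end expect 574.1311647476969 29.137715185801014
240 [570.2  22.7 240. ]
245 [572.2  25.6 245. ]
250 [574.2  28.6 250. ]
255 [576.1  31.5 255. ]
tail tri (array([ 663.1, -188. ,  252. ]), np.float64(1.4507161192618954))
centres [[ 678.8  135.9  250. ]
 [ 663.3 -188.6  250. ]] 1.523094528579599
scene 210.0 [ 724.8 -179.6] 1.5139
scene 183.0 [741.4  61.5] 1.4932
scene 140.0 [ 686.9 -156.9] 1.4882
scene 348.0 [745.9 -15.2] 1.5034
scene 224.0 [722.9 217.2] 1.5024
top 339.0 [ 597.3 -231.5] 1.5022
top 105.0 [622.9 149.9] 1.5071
top 145.0 [ 690.2 -129.8] 1.497
top 109.0 [702.2  45.8] 1.4993
top 102.0 [655.9  49.6] 1.5019
top 100.0 [619.  344.8] 1.4926
top 94.0 [ 608.8 -275.8] 1.501
top 101.0 [ 619.8 -279.5] 1.5052
top 105.0 [ 673.  -168.4] 1.5045
top 210.0 [610.2 137. ] 1.5219
top 224.0 [677.7 393. ] 1.4788
top 145.0 [ 727.6 -150.4] 1.5089
 13.65 [569.2 -45.7 236. ] F [-0.8 -0.  -5.9] T [-0.1 -0.1  0. ] gap 9.8 30.0
```

Height (250 at the visible end), bed angle (about 1.503) and side force (under 1 N) all agree, so I'm handing it in.

```bash
python3 -c "
from plant import *
print(sign_off())"
```

```text
the job is handed in; nothing more can be done
None
```

The rest is drawn up 37 mm so its top edge is level with the lathe centres (250 mm above the bench), turned parallel to the bed, with its post still in the bore. The gripper is holding it there, with almost no side force, for you to tighten the clamp lever.

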